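# Lock the swivel instrument tray with its hitch pin

## Robot

A 6-joint arm with a two-finger parallel gripper is mounted at the origin on the work surface. World frame = base frame: x ahead of the robot, y to its left, z up, the work surface at z = 0. Lengths are in m, angles in rad, forces in N, time in s.
With the tool pointing down it reaches from about 0.3 to 0.775 m from the base axis. Payload 14.6 kg.
Tool frame: the origin (TCP) lies midway between the tips of the shut fingers; the grasp point (between the pads) lies 19 mm behind it (ctrl.pinch_z is the z of the grasp point in the tool frame, in m); z points along the fingers, y is the line along which they close (so a half turn about z gives the same grasp; the last joint's range is limited). The gripper opens to 94 mm and grips with 3 to 60 N. Pads are 16 mm wide; open, the fingers measure 119 mm over their backs; the gripper's body (75 mm by 177 mm) begins 78 mm behind the grasp point.
Start: joints at [-1.336, 0.3, 1.521, -0, 1.321, -0.067], TCP at [0.163, -0.525, 0.205] pointing down, gripper open.
Joint ranges: [-3.03, 3.03], [-0.79, 2.21], [0.23, 2.52], [-1.04, 4.18], [0, 3.07], [-2.55, 2.55]. Speed limits (rad/s): [2.22, 2.22, 2.57, 3.14, 3.14, 3.14].

## Interface

Orientations are given as [roll, pitch, yaw] about the fixed x, y, z axes, in that order (R = Rz(yaw) Ry(pitch) Rx(roll)).
In Python, from station import ctrl, camera, ticket gives the robot as it stands. The module is installed in compiled form; this text tells all that it offers.
- The arm moves only by the shell command python3 -m inch 'ROWS' [FORCE]. ROWS is text: rows parted by semicolons, each of 7 numbers parted by spaces: the opening, from -1 (shut) to 1 (fully open), then the shift along the tool's x, y, z in units of 0.03 m (1.0 is 0.03 m), then the turn, a rotation vector about the tool's x, y, z in units of 10 degrees (1.0 is 10 degrees). In form: grip dx dy dz rx ry rz; .... A call has 1 to 10 rows; each row shifts and turns the commanded pose from where the row before left it, along the tool's axes as they then stand; what a row does not reach is not made up. A row lasts 1/8 s, in which the tool goes at most 62.5 mm and 10.7 degrees, less where a joint would pass 70% of its speed; a pose out of reach is approached as far as the arm can. A call with a number of a shift or a turn outside -1 to 1 is refused whole. A call with a gripper value outside its range is refused whole. The fingers move at their own pace and stop on an object; FORCE is the grip in N (left out, the last holds). Time passes only in rows, so rows that do not move let the fingers close. It gives the time, the measured TCP pose, the force, the opening and the grip force at its end, in the units of the state.
- ctrl.get_obs(): the state, without advancing time (a new reading comes with each control period).
- camera(name): name is "scene" or "top" or "wrist"; returns a dict with "img" (480x640x3 uint8, blue, green, red), "range_z" (480x640 float32, m along the optical axis (not along the pixel's ray), 0 where there is no reading), "intrinsics" (3x3 intrinsics, pixels), "view" (4x4, takes a point from world to camera coordinates). Camera axes: x right, y down, z forward; pixel columns grow to the right and rows downward; lengths in m; the calibration is good to about 2 mm. The wrist camera is an equidistant fisheye: a pixel r from the principal point sees the ray r / f radians off the axis. A picture is of the moment at which its call begins.
- ticket.hand_in(): hands the job in; it is judged then, once.
The state is a dict: "time_s": time; "qpos": joint angles; "joint_vel": joint speeds; "tau": joint torques, N m; "ee_pos": TCP position; "eef_rot": TCP orientation; "force": force on the tool from outside, world axes, zero at the start; "moment": the same for the moment, N m; "grip_width": finger opening in m; "grip_force": force on a finger pad.
Only numpy, scipy, OpenCV 4.12 (cv2) and the standard library are available. Lean on these libraries where they do the work, as an engineer would, in place of code of your own. Each camera call takes 0.05 s, during which the arm holds its last target. There are 200 camera calls.

## Task

The swivelling instrument tray on the vet's steel table is unlocked: its headed lock pin stands loosely in the upper hole of the fork, resting on the tray arm's flat plate. Push the arm round (the upright post on it is there for this) until the plate's hole comes under the pin and the pin drops in, then press the pin down through the lower hole until its head sits fully home on the fork. Do not force anything with hard blows or heavy pushing, and leave the jar, the vial and the marker where they are.

Things in the scene. Friction and masses are not known exactly. Their poses are not given: they have to be found in the camera images.
- foot: Fixed aluminium foot of the tray: base plate 90 x 290 x 12 mm carrying a column (at y = -82.5 mm) and a fork (hole at y = +82.5 mm). Origin at table height; z up, y runs from column to fork. Fork: two horizontal ears 44 mm wide and 14 mm thick, y = +70 to +135 mm, at heights 35-49 and 65-79 mm, each with a vertical 15.2 mm hole; joined only at their outer end (beyond y = +112 mm).
- fork_mouth (a point): Centre of the fork's upper hole, on the top face of the upper ear, 79 mm above the table; here the pin's head seats. Axes as foot.
- retainer (a joint): Travel (m, downward) of the stiff black rubber retainer in the fork's lower hole. At 0 its top is 47 mm above the table. The pin falls freely onto it and must then be pressed 14 mm further against about 9 N (side friction may add a few N).
- post_top (a point): Top of the arm's black post (18 mm diameter, 72 to 115 mm above the table), 95 mm from the swivel axis. The arm starts turned 0.27 to 0.42 rad counterclockwise from the line column-fork: push it clockwise (2.5 N); it stays where left. Clamped under it is a wide steel plate running between the fork's ears (14 mm thick, top at 64 mm, 15.2 mm hole 165 mm from the axis).
- column_axis (a point): Point on the vertical swivel axis, 64 mm above the table. The plate is set by hand on the arm: its hole lies up to 10 mm to either side of the line axis-post and must be felt for: found when the pin drops in and blocks the arm, with the post within about 0.06 rad of the line column-fork. The tray (150 x 190 mm, rim 112 mm above the table) is on the other side, 70 mm from the post's axis.
- lock_pin: Loose dark steel headed pin, 85 g: shank 14 mm diameter, 46 mm long, tip chamfered 3 mm; round head 26 mm diameter, 8 mm thick. Origin at the centre of its tip, z towards the head. At the start it stands in the fork's upper hole, tip on the plate, head top 118 mm above the table; dropped in, head top about 101 mm; fully home, 87 mm.
- pin_shoulder (a point): Centre of the underside of the pin's head, 46 mm above its tip; rests on the fork (at fork_mouth) when home.
- specimen_jar: Bystander: clear jar with a brown lid, 72 mm diameter, 85 mm tall; origin at the centre of its base.
- vial: Bystander: small amber vial, 28 mm diameter, 55 mm tall; origin at the centre of its base.
- marker: Bystander: white marker with a black cap lying on the table, 125 mm long along its y, 14 mm thick; origin at the centre of its underside.
Mind the look-alikes: they are no part of the job. Leave any red look-alike of the lock_pin alone.

How it is judged:
At the end, for the whole second after the job is handed in: The pin stands upright (within 0.06 rad) through the fork's upper hole, the plate's hole and the lower hole, the underside of its head within 2 mm of the fork's top face and within 3 mm of the hole's centre, its tip within 4 mm of the hole's axis, the pin at rest (z of pin_shoulder in the frame of fork_mouth between -0.003 and 0.002 m and horizontal distance between pin_shoulder and fork_mouth below 0.003 m and horizontal distance between lock_pin and fork_mouth below 0.004 m and angle between lock_pin's own z axis and vertical below 0.06 rad and linear speed of lock_pin below 0.01 m/s); the robot touches nothing.
It fails at once if the arm or foot is forced (more than 40 N from the fingers) (contact force between the fingers and foot above 40 N).
It fails at once if the pin is forced (more than 45 N from the fingers) (contact force between the fingers and lock_pin above 45 N).
It fails at once if the jar is moved more than 20 mm (distance of specimen_jar from where it was at the start of the episode above 0.02 m).
It fails at once if the vial is moved more than 20 mm (distance of vial from where it was at the start of the episode above 0.02 m).
It fails at once if the marker is moved more than 20 mm (distance of marker from where it was at the start of the episode above 0.02 m).
It also fails if it takes over 58 s, if anything falls off the work surface, if the arm or the gripper's body presses on something with over 40 N, if the wrist force passes 120 N, or if a joint passes its speed limit or range.

## Working session

There is one attempt and no reset: what is moved stays moved. The work goes in short steps, Python scripts to look and compute and a shell command to move; the robot and the scene stay as the last step left them, time stands still between calls to the robot, and variables do not carry over. Pictures are saved under pics/ and viewed, at most 10 in all, crops included, and the job is handed in when it is done.

```bash
mkdir -p pics; cat > h.py <<'E'
import numpy as np, cv2
from station import ctrl, camera, ticket
def pts(c):
    K=c["intrinsics"];z=c["range_z"];v,u=np.mgrid[:480,:640]
    P=np.stack([(u-K[0,2])/K[0,0]*z,(v-K[1,2])/K[1,1]*z,z,np.ones_like(z)],-1)
    W=P@np.linalg.inv(c["view"]).T
    W[z<=0]=np.nan
    return W[...,:3]
E
python3 - <<'E'
from h import *
for n in("scene","top"):
    c=camera(n); cv2.imwrite(f"pics/{n}0.png",c["img"]); np.savez(f"{n}0.npz",**c)
    print(n,c["intrinsics"].tolist(),np.linalg.inv(c["view"]).round(3).tolist())
o=ctrl.get_obs();print(o,ctrl.pinch_z)
E
```

```text
scene [[579.3230666397214, 0.0, 319.55890505500827], [0.0, 579.3230666397214, 244.05237680843953], [0.0, 0.0, 1.0]] [[0.201, 0.696, -0.689, 1.043], [0.98, -0.151, 0.133, 0.038], [-0.012, -0.702, -0.712, 0.627], [0.0, 0.0, 0.0, 1.0]]
top [[506.2778902045069, 0.0, 326.7978882016502], [0.0, 506.2778902045069, 248.75950781993407], [0.0, 0.0, 1.0]] [[-0.0, -0.997, 0.074, 0.499], [-1.0, -0.0, -0.003, 0.142], [0.003, -0.074, -0.997, 0.924], [0.0, 0.0, 0.0, 1.0]]
{'time_s': 0.1, 'qpos': array([-1.33562738e+00,  3.00392923e-01,  1.52148150e+00, -1.60631499e-05,
        1.32069697e+00, -6.65869138e-02]), 'joint_vel': array([ 0.00111782, -0.00132262, -0.00164874, -0.00020799,  0.00148796,
       -0.00020245]), 'tau': array([ 1.93293331e-04, -5.32643867e+01, -3.53285015e+01,  7.09580421e-02,
        2.34709057e-02, -4.47587115e-05]), 'ee_pos': array([ 0.16340724, -0.52493493,  0.20497134]), 'eef_rot': array([-3.14061505e+00, -4.95982558e-05,  3.01759816e-01]), 'force': array([-0.25260559, -0.46829954, -0.2724794 ]), 'moment': array([ 0.00623016, -0.07705592,  0.06433865]), 'grip_force': 0.0, 'grip_width': 0.09367505757354144} -0.0188
```

View pics/scene0.png

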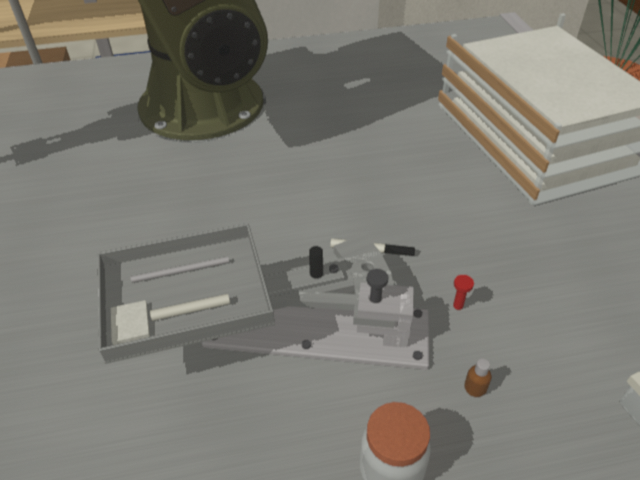

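View pics/top0.png

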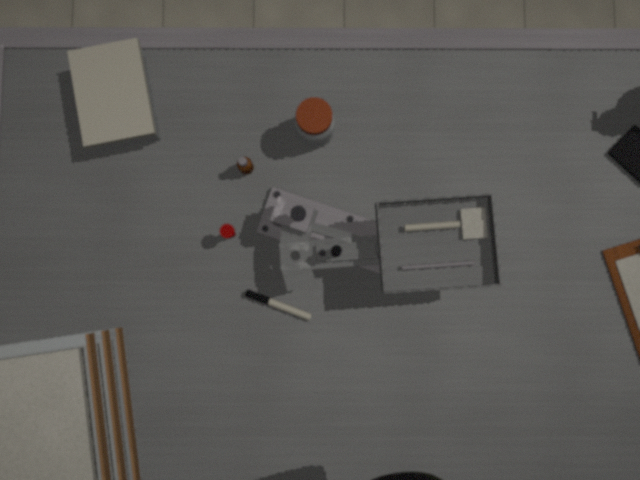

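The pictures show, in scene, the dark pin head at (377,278), the black post at (316,262), the jar at (397,440), the vial at (478,378) and the marker at (400,249). In top, the pin head is at (298,213) and the post at (336,251).
Things that could be taken for the pin are the red pin (scene 463,290; top 227,231), the post (scene 316,262) and the black screws (top 277,194, 350,218 and 265,229). I choose the dark headed one in the fork, at top (298,213). Next I measure and check it in a crop.

```bash
python3 - <<'E'
from h import *
def ray(c,u,v,h):
    K=c["intrinsics"];M=np.linalg.inv(c["view"]);d=M[:3,:3]@np.array([(u-K[0,2])/K[0,0],(v-K[1,2])/K[1,1],1]);o=M[:3,3]
    return o+d*(h-o[2])/d[2]
for n,items in(("top",dict(pin=(298,213,.118),post=(336,251,.115))),("scene",dict(pin=(377,277,.118),post=(316,250,.115)))):
    c=dict(np.load(n+"0.npz"));W=pts(c);g=c["img"].max(2)
    for k,(u,v,h) in items.items():
        m=(np.abs(W[...,2]-h)<.006)
        yy,xx=np.mgrid[:480,:640];m&=(np.hypot(xx-u,yy-v)<16)
        nn,l,s,ce=cv2.connectedComponentsWithStats(m.astype(np.uint8))
        i=1+np.argmax(s[1:,4]);mm=l==i
        (cu,cv_),r=cv2.minEnclosingCircle(np.argwhere(mm)[:,::-1].astype(np.float32))
        print(n,k,s[i,4],ce[i].round(1),(round(cu,1),round(cv_,1),round(r,1)),"ray",ray(c,*ce[i],h).round(4),"med",np.nanmedian(W[mm],0).round(4),np.nanmax(W[mm][:,2]).round(4))
c=dict(np.load("top0.npz"));W=pts(c)
# fork upper ear and base plate, tray
yy,xx=np.mgrid[:480,:640]
for nm,h,reg in(("ear",.079,(265,340,190,240)),("base",.012,(250,385,180,260)),("rim",.112,(365,510,185,300)),("plate",.064,(270,385,225,280))):
    m=(np.abs(W[...,2]-h)<.005)&(xx>reg[0])&(xx<reg[1])&(yy>reg[2])&(yy<reg[3])
    P=W[m][:,:2].astype(np.float32);r=cv2.minAreaRect(P);print(nm,m.sum(),np.round(r[0],4),np.round(r[1],4),round(r[2],2),cv2.boxPoints(r).round(4).tolist())
for s in((277,194),(350,218),(265,229)): print("screw",ray(c,*s,.012).round(4))
a=cv2.resize(c["img"][170:310,220:400],None,fx=4,fy=4,interpolation=cv2.INTER_CUBIC);cv2.imwrite("pics/crop1.png",cv2.convertScaleAbs(a,alpha=1.6))
E
```

```text
top pin 199 [297.5 212.7] (297.5, 212.5, 7.9) ray [0.6165 0.1867 0.118 ] med [0.616  0.1874 0.1176] 0.1207
top post 96 [335.8 249.8] (335.7, 249.7, 5.4) ray [0.557  0.1252 0.115 ] med [0.5568 0.1249 0.1141] 0.117
scene pin 348 [376.9 278.3] (376.9, 278.5, 11.0) ray [0.6196 0.1869 0.118 ] med [0.6193 0.1873 0.1176] 0.1203
scene post 152 [315.6 252.3] (315.5, 252.7, 7.2) ray [0.5605 0.1259 0.115 ] med [0.5598 0.1262 0.1143] 0.1167
ear 809 [0.6208 0.1987] [0.0651 0.0444] 71.31 [[0.5892999768257141, 0.17499999701976776], [0.6313999891281128, 0.1607999950647354], [0.6521999835968018, 0.2223999947309494], [0.6101999878883362, 0.23659999668598175]]
base 2202 [0.6065 0.1565] [0.2097 0.0896] 71.48 [[0.5307000279426575, 0.07129999995231628], [0.6157000064849854, 0.04280000180006027], [0.6822999715805054, 0.24169999361038208], [0.5972999930381775, 0.2700999975204468]]
rim 890 [ 0.5693 -0.0394] [0.1506 0.1906] 3.96 [[0.4875999987125397, 0.05050000175833702], [0.5006999969482422, -0.1396999955177307], [0.6510000228881836, -0.12929999828338623], [0.6378999948501587, 0.0608999989926815]]
plate 2721 [0.5566 0.1366] [0.091  0.1691] 0.35 [[0.5105999708175659, 0.22089999914169312], [0.5116000175476074, 0.05169999971985817], [0.6025999784469604, 0.052299998700618744], [0.6015999913215637, 0.22139999270439148]]
screw [0.6662 0.23   0.012 ]
screw [0.6223 0.0972 0.012 ]
screw [0.6021 0.2512 0.012 ]
```

View pics/crop1.png

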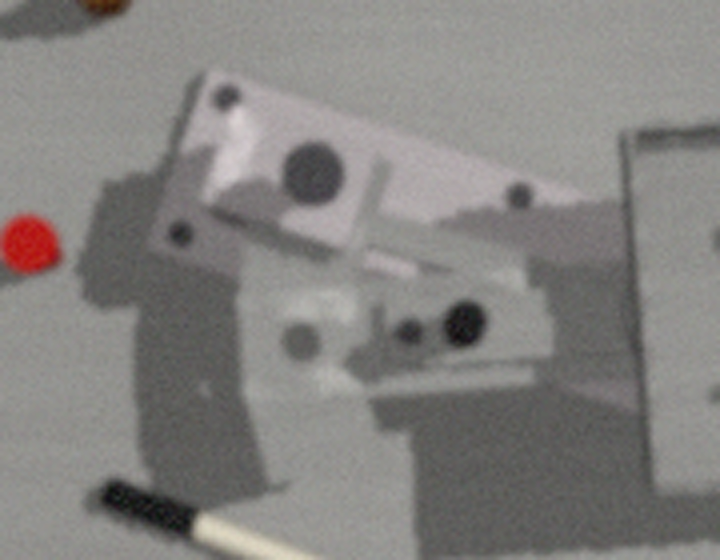

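The crop shows the dark round head at crop (313,173) in the fork, which is the right pin, and the post at crop (463,324). The red pin is at crop (30,243), outside the fork. Post, tray normal, pin and base direction all agree: the axis is at about (0.565, 0.031), the arm is turned about 0.395 rad, and the post's target is about (0.5955, 0.121).

```bash
python3 -m inch '0.2 0.95 -0.84 0 0 0 0;0.2 0.95 -0.84 0 0 0 0;0.2 0.95 -0.84 0 0 0 0;0.2 0.95 -0.84 0 0 0 0;0.2 0.95 -0.84 0 0 0 0;0.2 0.95 -0.84 0 0 0 0;0.2 0.95 -0.84 0 0 0 0;0.2 0.95 -0.84 0 0 0 0;0.2 0.95 -0.84 0 0 0 0;0.2 0.95 -0.84 0 0 0 0' 5
python3 - <<'E'
from h import *
c=dict(np.load("top0.npz"));W=pts(c)
P=W[np.isfinite(W[...,0])]
d=P[:,:2]-[.5585,.1255]; m=(abs(d[:,1])<.02)&(abs(d[:,0])<.075)
for a in np.arange(-.075,.075,.01):
    k=m&(d[:,0]>=a)&(d[:,0]<a+.01);print(round(a,3),P[k][:,2].max().round(3),end=" | ")
K=c["intrinsics"];M=np.linalg.inv(c["view"]);u,v=295,255
r=M[:3,:3]@np.array([(u-K[0,2])/K[0,0],(v-K[1,2])/K[1,1],1]);o=M[:3,3];h=o+r*(.064-o[2])/r[2]
ax=np.array([.565,.0307]);q=h[:2]-ax;print("\nhole",h,np.hypot(*q),np.degrees(np.arctan2(q[1],q[0])),W[255,295])
E
```

```text
time_s: 1.35
ee_pos: [0.3611, -0.1986, 0.2054]
eef_rot: [-3.141, 0.0, 0.302]
force: [-0.1, -0.4, -0.5]
grip_width: 0.0568
grip_force: 0.0
-0.075 0.006 | -0.065 0.003 | -0.055 0.004 | -0.045 0.004 | -0.035 0.065 | -0.025 0.074 | -0.015 0.116 | -0.005 0.117 | 0.005 0.115 | 0.015 0.066 | 0.025 0.066 | 0.035 0.066 | 0.045 0.015 | 0.055 0.015 | 0.065 0.016 | 
hole [0.55176646 0.19356829 0.064     ] 0.16340504133183772 94.6452500990427 [ 0.55574672  0.19743146 -0.00064899]
```

```bash
python3 -m inch '0.2 0.95 -0.84 0 0 0 0;0.2 0.95 -0.84 0 0 0 0;0.2 0.95 -0.84 0 0 0 0;0.2 0.95 -0.84 0 0 0 0;0.2 0.95 -0.84 0 0 0 0;0.2 0.95 -0.84 0 0 0 0;0.2 0.95 -0.84 0 0 0 0;0.2 0.95 -0.84 0 0 0 0;0.2 0.95 -0.84 0 0 0 0;0.2 0.95 -0.84 0 0 0 0'; python3 -m inch '0.2 0 0 0 0 0 -0.96;0.2 0 0 0 0 0 -0.96;0.2 0 0 0 0 0 -0.96;0.2 0 0 0 0 0 -0.96;0.2 0 0 0 0 0 -0.96;0.2 0 0 0 0 0 -0.96;0.2 0 0 0 0 0 -0.96;0.2 0 0 0 0 0 -0.96;0.2 0 0 0 0 0 0;0.2 0 0 0 0 0 0'
```

```text
time_s: 2.6
ee_pos: [0.5583, 0.1267, 0.2051]
eef_rot: [-3.142, 0.001, 0.302]
force: [-0.4, 0.2, -0.2]
grip_width: 0.0567
grip_force: 0.0
time_s: 3.85
ee_pos: [0.5579, 0.1255, 0.2053]
eef_rot: [-3.141, -0.0, 1.638]
force: [0.6, -0.2, -0.6]
grip_width: 0.0561
grip_force: 0.0
```

```bash
python3 -m inch '0.2 0 0 0.6 0 0 0;0.2 0 0 0.6 0 0 0;0.2 0 0 0.6 0 0 0;0.2 0 0 0.6 0 0 0;0.2 0 0 0.6 0 0 0;0.2 0 0 0.5 0 0 0;0.2 0 0 0.5 0 0 0;0.2 0 0 0 0 0 0' 5; python3 -m inch '-0.6 0 0 0 0 0 0;-0.6 0 0 0 0 0 0;-0.6 0 0 0 0 0 0;-0.6 0 0 0 0 0 0;-0.6 0 0 0 0 0 0;-0.6 0 0 0 0 0 0' 5
```

```text
time_s: 4.85
ee_pos: [0.5574, 0.1254, 0.0843]
eef_rot: [-3.14, 0.0, 1.642]
force: [0.4, -0.3, 0.6]
grip_width: 0.0562
grip_force: 0.0
time_s: 5.6
ee_pos: [0.5577, 0.1255, 0.0855]
eef_rot: [-3.141, -0.0, 1.642]
force: [-4.1, 0.3, 2.5]
grip_width: 0.0185
grip_force: 1.6
```

```bash
python3 -m inch '-0.6 -0.0025 0.127 0 0 0 0.229;-0.6 -0.0025 0.127 0 0 0 0.229;-0.6 -0.0025 0.127 0 0 0 0.229;-0.6 -0.0025 0.127 0 0 0 0.229' ;python3 -m inch '-0.6 -0.0025 0.127 0 0 0 0.229;-0.6 -0.0025 0.127 0 0 0 0.229;-0.6 -0.0025 0.127 0 0 0 0.229;-0.6 0 0 0 0 0 0'
```

```text
time_s: 6.1
ee_pos: [0.5731, 0.1253, 0.0854]
eef_rot: [-3.141, 0.0, 1.481]
force: [-2.9, -2.2, 1.6]
grip_width: 0.0187
grip_force: 1.6
time_s: 6.6
ee_pos: [0.5846, 0.1236, 0.0853]
eef_rot: [3.141, -0.0, 1.363]
force: [0.5, -0.2, 0.1]
grip_width: 0.0185
grip_force: 0.0
```

```bash
for i in 1; do python3 -m inch '-0.6 0 0.032 0 0 0 0.057;-0.6 0 0.032 0 0 0 0.057;-0.6 0 0.032 0 0 0 0.057;-0.6 0 0.032 0 0 0 0.057;-0.6 0 0.032 0 0 0 0.057;-0.6 0 0.032 0 0 0 0.057;-0.6 0 0 0 0 0 0'; done
cat > pin.py <<'E'
from h import *
c=camera("top");W=pts(c);np.savez("t.npz",**c)
for n in("top","scene"):
    c=camera(n);W=pts(c);d=np.hypot(W[...,0]-.618,W[...,1]-.187);k=(d<.016)&(W[...,2]>.083)
    kk=(d<.007)
    print(n,"z",np.nanmedian(W[kk][:,2]).round(4),"xy",np.nanmean(W[k],0).round(4),k.sum())
E
python3 pin.py
```

```text
time_s: 7.48
ee_pos: [0.5901, 0.1223, 0.0854]
eef_rot: [3.142, 0.0, 1.303]
force: [-2.1, -1.0, -0.5]
grip_width: 0.0193
grip_force: 1.2
top z 0.3723 xy [0.6121 0.1779 0.3803] 105
scene z 0.1177 xy [0.6188 0.181  0.2688] 1299
```

```bash
cat > pin.py <<'E'
from h import *
c=camera("scene");W=pts(c);z=W[...,2];d=np.hypot(W[...,0]-.618,W[...,1]-.187)
kk=(d<.008)&(z>.07)&(z<.13);top=np.nanmedian(z[kk]);k=(d<.02)&(abs(z-top)<.004)
print("z",top.round(4),"xy",np.nanmean(W[k],0).round(4),k.sum())
E
python3 -m inch '-0.6 0 0.032 0 0 0 0.057;-0.6 0 0.032 0 0 0 0.057;-0.6 0 0.032 0 0 0 0.057;-0.6 0 0 0 0 0 0';python3 pin.py; python3 -m inch '-0.6 0 0.032 0 0 0 0.057;-0.6 0 0.032 0 0 0 0.057;-0.6 0 0 0 0 0 0'; python3 pin.py
```

```text
time_s: 8.12
ee_pos: [0.5931, 0.1216, 0.0855]
eef_rot: [3.141, -0.0, 1.273]
force: [-1.8, -0.4, -0.4]
grip_width: 0.0191
grip_force: 0.7
z 0.0986 xy [0.6185 0.1873 0.0984] 58
time_s: 8.55
ee_pos: [0.5948, 0.121, 0.0856]
eef_rot: [3.141, -0.0, 1.253]
force: [-1.3, 0.2, -0.3]
grip_width: 0.019
grip_force: 0.6
z 0.0992 xy [0.6194 0.1875 0.0995] 319
```

Dropped in: the head top is at about 0.1 m. Now I release the post, rise and move over the pin.

```bash
python3 -m inch '0 0 0 0 0 0 0;0 0 0 0 0 0 0;0 0 0 0 0 0 0;0 0 0 -0.5 0 0 0;0 0 0 -0.7 0 0 0;0 0 0 -0.8 0 0 0;-1 0 0 0 0 0 0' 20; python3 pin.py; python3 -m inch '-1 0.58 0 0 0 0 0;-1 0.58 0 0 0 0 0;-1 0.58 0 0 0 0 0;-1 0.58 0 0 0 0 0;-1 0 0 0 0 0 0;-1 0 0 0 0 0 0;-1 0 0 0 0 0 0'; python3 - <<'E'
from h import *
c=camera("scene");cv2.imwrite("pics/s2.png",cv2.resize(c["img"][180:360,240:480],None,fx=3,fy=3))
E
```

```text
time_s: 9.48
ee_pos: [0.5956, 0.1212, 0.148]
eef_rot: [3.138, -0.002, 1.253]
force: [0.7, 0.9, -0.0]
grip_width: 0.0402
grip_force: 0.0
z 0.0992 xy [0.6193 0.1877 0.0993] 327
time_s: 10.4
ee_pos: [0.6164, 0.1866, 0.1456]
eef_rot: [3.142, -0.0, 1.252]
force: [-0.5, -0.9, -0.3]
grip_width: 0.0001
grip_force: 0.0
```

View pics/s2.png

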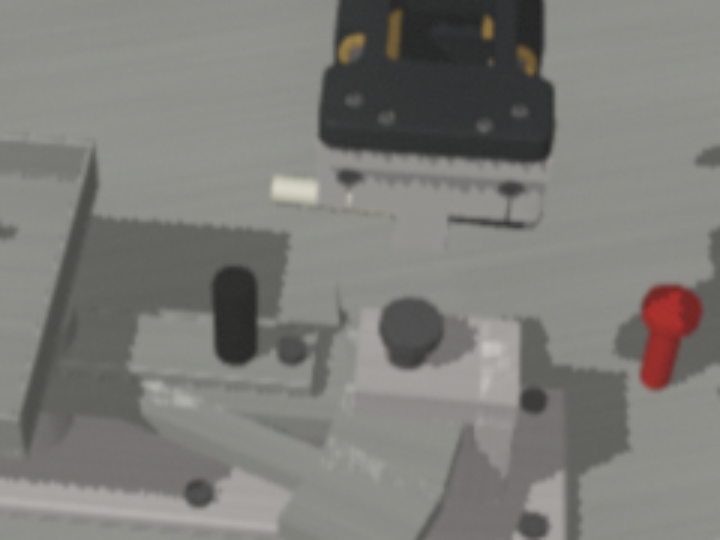

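The picture shows the pin lowered, with a short shank showing under the head at crop (410,325). The post is beside the line at (235,315), and the shut fingers are over the pin at (420,225). I press gently.

```bash
python3 -m inch '-1 0 0 0.4 0 0 0;-1 0 0 0.4 0 0 0;-1 0 0 0.4 0 0 0;-1 0 0 0.15 0 0 0;-1 0 0 0.05 0 0 0;-1 0 0 0 0 0 0'; python3 -m inch '-1 0 0 0.04 0 0 0;-1 0 0 0.04 0 0 0;-1 0 0 0.04 0 0 0;-1 0 0 0.04 0 0 0;-1 0 0 0 0 0 0'
```

```text
time_s: 11.2
ee_pos: [0.6165, 0.1871, 0.1037]
eef_rot: [3.141, -0.0, 1.253]
force: [0.6, -0.1, 1.2]
grip_width: 0.0006
grip_force: 0.0
time_s: 11.82
ee_pos: [0.6169, 0.1872, 0.0996]
eef_rot: [3.14, -0.001, 1.253]
force: [-0.3, 0.0, 6.9]
grip_width: 0.0009
grip_force: 3.1
```

Contact is near 0.100. Continuing to about 0.09 in small steps.

```bash
python3 -m inch '-1 0 0 0.04 0 0 0;-1 0 0 0.04 0 0 0;-1 0 0 0.04 0 0 0;-1 0 0 0.04 0 0 0;-1 0 0 0 0 0 0';  python3 -m inch '-1 0 0 0.04 0 0 0;-1 0 0 0.04 0 0 0;-1 0 0 0.04 0 0 0;-1 0 0 0 0 0 0'
```

```text
time_s: 12.45
ee_pos: [0.6169, 0.1872, 0.095]
eef_rot: [3.14, -0.001, 1.253]
force: [-0.4, -0.5, 7.6]
grip_width: 0.0003
grip_force: 3.8
time_s: 12.95
ee_pos: [0.6168, 0.1871, 0.0914]
eef_rot: [3.14, -0.001, 1.253]
force: [-2.3, -2.0, 8.7]
grip_width: 0.0002
grip_force: 4.1
```

```bash
python3 -m inch '-1 0 0 0.04 0 0 0;-1 0 0 0.04 0 0 0;-1 0 0 0 0 0 0';  python3 -m inch '-1 0 0 0.03 0 0 0;-1 0 0 0.03 0 0 0;-1 0 0 0 0 0 0'
```

```text
time_s: 13.32
ee_pos: [0.6168, 0.1871, 0.089]
eef_rot: [3.14, -0.001, 1.253]
force: [-3.3, -1.6, 8.6]
grip_width: 0.0006
grip_force: 4.4
time_s: 13.7
ee_pos: [0.6168, 0.1871, 0.0876]
eef_rot: [3.14, -0.001, 1.253]
force: [-5.1, -1.6, 11.9]
grip_width: 0.0005
grip_force: 6.1
```

```bash
python3 -m inch '-1 0 0 0.02 0 0 0;-1 0 0 0.02 0 0 0;-1 0 0 0 0 0 0'; python3 pin.py
```

```text
time_s: 14.08
ee_pos: [0.6168, 0.1871, 0.0875]
eef_rot: [3.14, -0.001, 1.253]
force: [-9.2, -2.9, 21.7]
grip_width: 0.0004
grip_force: 10.4
z 0.0867 xy [0.6248 0.1854 0.0862] 155
```

Hard stop at 87.5 mm, so the head is home. I lift off and check.

```bash
python3 -m inch '-1 0 0 -0.05 0 0 0;-1 0 0 -0.2 0 0 0;-1 0 0 -0.5 0 0 0;-1 0 0 -1 0 0 0;-1 0 0 -1 0 0 0;-1 -1 0 -1 0 0 0;-1 -1 0 -1 0 0 0;-1 -1 0 0 0 0 0;-1 -1 0 0 0 0 0;-1 0 0 0 0 0 0'; python3 pin.py; python3 - <<'E'
from h import *
c=camera("scene");cv2.imwrite("pics/s3.png",cv2.resize(c["img"][180:360,240:480],None,fx=3,fy=3))
E
```

```text
time_s: 15.38
ee_pos: [0.5788, 0.0719, 0.2285]
eef_rot: [3.141, -0.0, 1.251]
force: [-0.4, -0.2, 0.4]
grip_width: 0.0004
grip_force: 0.0
z 0.0874 xy [0.6186 0.1879 0.0871] 309
```

View pics/s3.png

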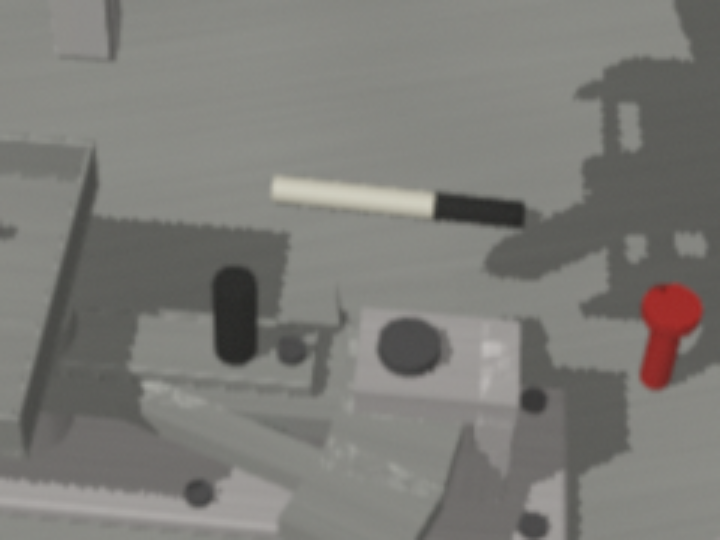

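The picture shows the head flat on the fork at crop (410,347), with its top at 87 mm, and the robot clear of everything.

```bash
python3 -c "
from station import ticket
print(ticket.hand_in())"
```

```text
the job is handed in; nothing more can be done
None
```

The lock pin dropped through the plate and was pressed home: its head top measured 87 mm, flat on the fork. The robot was clear of everything, and I handed the job in at about 15.5 s; no verdict came back.

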